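# Show where the thread goes at the fly-tying vise

### The arm

A 6-joint arm with a two-finger parallel gripper is mounted at the origin on the work surface. World frame = base frame: x ahead of the robot, y to its left, z up, the work surface at z = 0. Lengths are in mm, angles in rad, forces in N, time in s.
With the tool pointing down it reaches from about 400 to 925 mm from the base axis. Payload 12.5 kg.
Tool frame: the origin (TCP) lies at the very end of the fingers, on their centre line; the grasp point (between the pads) lies env.grip_point_offset behind it (env.grip_point_offset is the distance from the TCP to the grasp point, in mm); y points along the fingers, z is the direction in which the jaws open and shut, and the axes are right-handed (so a half turn about y gives the same grasp; the last joint's range is limited). The gripper opens to 95 mm and grips with 3 to 60 N. Pads are 20 mm wide; open, the fingers measure 119 mm over their backs; the gripper's body (75 mm by 180 mm) begins 59 mm behind the grasp point.
Start: joints at [1.058, 0.491, 1.559, -0, 1.092, -0.106], TCP at [247.283, 574.023, 174.961] pointing down, gripper open.
Joint ranges: [-3.1, 3.1], [-0.84, 2.19], [0.05, 2.79], [-1.13, 4.28], [0.06, 2.93], [-2.69, 2.69]. Speed limits (rad/s): [2.22, 2.22, 2.79, 3.14, 3.14, 3.14].

### API

Orientations are given as [roll, pitch, yaw] about the fixed x, y, z axes, in that order (R = Rz(yaw) Ry(pitch) Rx(roll)).
In Python, from cell import readout, read_camera, env, nets gives the robot as it stands.
- The arm moves only by the tool apply_moves, never from a script. Its argument "increments" is a list of rows, each a list of 3 entries, a list of its own where there are three numbers: the shift along the tool's x, y, z in cm, then the turn, a rotation vector about the tool's x, y, z in degrees, then the finger opening in cm, from 0 to 9.51. A call has exactly 5 rows; each row shifts and turns the pose as measured when the row begins, along the tool's axes as they then stand; what a row does not reach is not made up. A row lasts 1/8 s, in which the tool goes at most 62.5 mm and 10.7 degrees, less where a joint would pass 70% of its speed; a pose out of reach is approached as far as the arm can. A call with a gripper value outside its range is refused whole. The fingers move at their own pace and stop on an object; the grip force is fixed at half the most. Time passes only in rows, so rows that do not move let the fingers close, or fill a call up. It gives the time, the measured TCP pose, the force and the opening at its end, in the units of the state.
- readout.state(): the state, without advancing time (a new reading comes with each control period).
- read_camera(name): name is "side" or "top"; returns a dict with "img" (480x640x3 uint8, red, green, blue), "vfov" (degrees; the focal length in pixels is half the picture's height over the tangent of half this angle, whatever the lens; pixels are square), "cx", "cy" (the principal point, pixels), "rvec" (rotation vector, rad) and "tvec" (3), from world to camera coordinates, as OpenCV has them. Camera axes: x right, y down, z forward; pixel columns grow to the right and rows downward; lengths in mm; the calibration is good to about 2 mm. A picture is of the moment at which its call begins. There is no depth.
- env.job_done(): hands the job in, once; it reports no verdict.
Trained networks look in a picture, given as the dict that the camera call returned (one of the last four; its "shot" number tells which), for a name from the list of things; names that differ only in an ending like _2 or _b are one class to them, and where a whole thing is asked for, a point or a joint stands for the part that bears it (a point fixed in the world has none). Each returns a list of dicts, best first, with "confidence" (0 to 1); they miss things now and then, are a little off and sometimes report something else, mostly with a low value. They report only what shows in the picture. A call takes as long as a camera call. They do not tell look-alikes from the thing itself.
- nets.look_for(picture, thing): "point" ([x, y, z] in mm, in the coordinates of the camera as it stood for that picture, good to about 4 mm: the middle of the surface that is visible of it).
- nets.mark_of(picture, thing): "point" ([x, y, z] in mm, in the coordinates of the camera as it stood for that picture, good to about 4 mm: a listed point, or the origin of a listed thing).
The state is a dict: "t": time; "joints": joint angles; "qvel": joint speeds; "tau": joint torques, N m; "eef_pos": TCP position; "tcp_rot": TCP orientation; "ft_force": force on the tool from outside, world axes, zero at the start; "moment": the same for the moment, N m; "opening": opening from 0.0 (shut) to 1.0 (fully open).
Only numpy, scipy, OpenCV 4.12 (cv2) and the standard library are available. Lean on these libraries where they do the work, as an engineer would, in place of code of your own. Each camera call takes 0.05 s, during which the arm holds its last target. There are 200 camera calls.

### The job

Show a beginner how to start a fly: push the magnifier round, sideways, until its rim is a hand's breadth (10 cm) clear of the tip of the vise jaws, then point at the widest of the four thread spools and stay there for two seconds, then point at the tip of the vise jaws and finish there, still pointing. Point from just above with the fingertips 2 to 4 cm off the thing and not touching it. Touch and move nothing but the magnifier, and do not bring the fingers down over any of the other spools.

Things in the scene. Friction and masses are not known exactly. Their poses are not given: they have to be found in the camera images.
- jaw_tip (a point): the tip of the vise jaws, where the hook is clamped: end of a dark tapered jaw 70 mm long, 130 mm above the table. A bent wire hook sticks out up to 17 mm beyond the tip and 13 mm above it
- vise: fly-tying vise, fixed: black base plate 110 (x) x 150 (y) x 15 mm; on it a thin steel post with a brass block whose top is 163 mm above the table, and an arm that carries the jaws. Origin on the table straight below the jaw tip; the plate spans y from -30 to +120 mm and x from -55 to +55 mm of it, the post stands at y = +100 mm, its brass knob reaches y = +150 mm
- lens_center (a point): centre of the magnifier's round lens, 235 mm above the table; lens with black rim is 100 mm in diameter, level, 10 mm thick (230 to 240 mm above the table). At the start it hangs over the jaws
- magnifier_hinge (a point): point on the magnifier's upright hinge axis, at lens height. The post under it is 14 mm thick and its top hub 26 mm wide, 224 to 248 mm above the table; a rod 9 mm thick runs level from the hub to the lens, whose centre is 170 mm from the axis
- magnifier (a joint): angle of the magnifier's arm (rad), -1.5 to 1.5; at 0 the lens is roughly over the jaws; it grows as the lens swings to the left seen from the robot (+y; clockwise from above), and falls as it swings to the right. A light push of about 1 N on the rim's side turns it and friction holds it where it is left
- spool_wide: the widest thread spool standing upright on its end, 54 mm in diameter over its two black end flanges, 34 mm high, grey thread; origin at the centre of its underside, z up; loose
- spool_wide_top (a point): centre of the widest spool's top face, z up
- spool_tall: thread spool standing upright on its end, 30 mm in diameter over its two black end flanges, 62 mm high, grey thread; origin at the centre of its underside, z up; loose; the tallest
- spool_mid: thread spool standing upright on its end, 35 mm in diameter over its two black end flanges, 40 mm high, grey thread; origin at the centre of its underside, z up; loose
- spool_small: thread spool standing upright on its end, 24 mm in diameter over its two black end flanges, 30 mm high, grey thread; origin at the centre of its underside, z up; loose; the smallest
- spool_tall_top (a point): centre of the tallest spool's top face, z up
- spool_mid_top (a point): centre of the 35 mm spool's top face, z up
- spool_small_top (a point): centre of the smallest spool's top face, z up
- mat: cork mat 200 x 220 x 3 mm, fixed; the four spools stand on it, one towards each corner, in any order. Origin at the centre of its underside
- stacker: brass hair stacker, a round upright tube-like piece 26 mm wide and 52 mm high, amid the spools; loose; origin at the centre of its underside
- jar: small closed jar 38 mm wide, 55 mm high, at the mat's left edge; loose; origin at the centre of its underside
- bobbin: wire bobbin holder with a small spool, lying beyond the mat, about 120 mm long, 32 mm high; loose
- pen: blue pen 130 x 9 x 9 mm lying on the vise's base plate; loose
- bodkin: brass-handled needle, 95 mm long, 9 mm high, lying on the vise's base plate; loose
There are look-alikes about, which are no part of the job. What is shaped like the vise but blue or turquoise is not meant. Leave any orange or turquoise look-alike of the spool_wide alone.

How it is judged:
By the outcome, as a careful person would: the job done as asked, in the order asked, and still so for the second after the job is handed in, with the robot touching nothing.
It also fails if it takes over 64 s, if anything falls off the work surface, if the arm or the gripper's body presses on something with over 40 N, if the wrist force passes 120 N, or if a joint passes its speed limit or range.

## Working session

There is one attempt and no reset: what is moved stays moved. The work goes in short steps, Python scripts to look and compute and a tool call to move; the robot and the scene stay as the last step left them, time stands still between calls to the robot, and variables do not carry over. Pictures are saved under pics/ and viewed, about 8 in all and at most 12, crops included, and the job is handed in when it is done.

Besides the shell and the picture viewer there is one more tool, called after "Request:" in YAML: its name, and indented under it one key for each argument. apply_moves: Moves the arm, as the interface text tells. Its arguments: {"type":"object","properties":{"increments":{"type":"array"}},"required":["increments"]}

```bash
mkdir -p pics; cat > h.py <<'E'
import numpy as np, cv2
from cell import readout, read_camera, env, nets
def Rt(c): return cv2.Rodrigues(np.array(c["rvec"],float))[0], np.array(c["tvec"],float).reshape(3)
def w(c,p): R,t=Rt(c); return R.T@(np.array(p,float)-t)
def f(c): return c["img"].shape[0]/2/np.tan(np.radians(c["vfov"])/2)
def px(c,p): R,t=Rt(c); q=R@np.array(p,float)+t; return np.array([c["cx"],c["cy"]])+f(c)*q[:2]/q[2]
def ray(c,u,v,z):
    R,t=Rt(c); o=-R.T@t; d=R.T@np.array([(u-c["cx"])/f(c),(v-c["cy"])/f(c),1]); return o+d*(z-o[2])/d[2]
def save(c,n): cv2.imwrite("pics/"+n,cv2.cvtColor(c["img"],cv2.COLOR_RGB2BGR))
E
python3 - <<'E'
from h import *
np.set_printoptions(precision=1,suppress=True)
print(readout.state(), env.grip_point_offset)
for n in("side","top"):
    c=read_camera(n); save(c,n+"1.png"); R,t=Rt(c); print(n,-R.T@t)
    for th in "jaw_tip vise lens_center magnifier_hinge spool_wide_top spool_tall_top spool_mid_top spool_small_top mat stacker jar bobbin".split():
        for d in nets.mark_of(c,th)[:3]:
            p=w(c,d["point"]); print(n,th,round(d["confidence"],2),p,px(c,p))
E
```

```text
{'t': 0.0, 'joints': array([ 1.1,  0.5,  1.6, -0. ,  1.1, -0.1]), 'qvel': array([ 0.,  0., -0., -0., -0., -0.]), 'tau': array([  0. , -61.3, -25.8,   0.1,   0. ,  -0. ]), 'eef_pos': array([247.1, 573.8, 174.4]), 'tcp_rot': array([-1.6,  0. , -0.4]), 'ft_force': array([ 0.1, -0.2, -0.4]), 'moment': array([ 0. , -0. , -0.1]), 'opening': 0.9985533503049745} 18.8
side [ -34.  -607.7  710.3]
side jaw_tip 0.7 [325.6 156.1 132.8] [210.1 264.6]
side jaw_tip 0.67 [535.  231.4 131.8] [271.6 214.8]
side jaw_tip 0.64 [420.2 421.  129.7] [187.2 204.1]
side vise 0.94 [325.1 154.5   0.6] [219.6 315.1]
side vise 0.77 [423.1 420.   -1.8] [197.3 248.5]
side vise 0.64 [540.  222.8  -1.2] [279.7 262. ]
side lens_center 0.8 [545.5 259.9 235.8] [263.9 168.8]
side magnifier_hinge 0.97 [708.1 216.5 231.7] [330.  155.5]
side spool_wide_top 0.79 [673.6 -46.4  36.8] [399.4 274.5]
side spool_wide_top 0.71 [570.3  -3.1  34.7] [353.  286.4]
side spool_wide_top 0.58 [ 586.6 -161.5   32.8] [414.5 319.3]
side spool_tall_top 0.62 [ 473.8 -292.5   65.2] [433.7 374.6]
side spool_mid_top 0.57 [ 599.6 -278.    39.6] [468
[... 755 characters left out ...]
2] [226.4 147.3]
top magnifier_hinge 0.2 [ 462.2 -152.1   30.3] [378.  267.3]
top spool_wide_top 0.96 [ 590.1 -154.    38.7] [378.4 217.9]
top spool_wide_top 0.75 [566.2  -3.8  36. ] [320.4 226.4]
top spool_wide_top 0.65 [671.7 -41.8  30.8] [335.  187.7]
top spool_tall_top 0.5 [ 588.8 -156.4   36.9] [379.2 218.5]
top spool_mid_top 0.74 [ 605.2 -272.7   40.1] [423.8 212.7]
top spool_mid_top 0.28 [ 587.7 -156.7   37.6] [379.4 218.9]
top spool_small_top 0.55 [ 462.9 -152.9   33.4] [378.5 266.9]
top mat 0.93 [ 536.2 -222.1    0.6] [402.2 241.1]
top stacker 0.53 [ 530.1 -218.8    3.4] [401.2 243.2]
top jar 0.73 [503.8 -80.    3. ] [348.8 252.5]
top bobbin 0.71 [ 698.7 -211.3    2.5] [396.8 181.7]
```

View pics/side1.png

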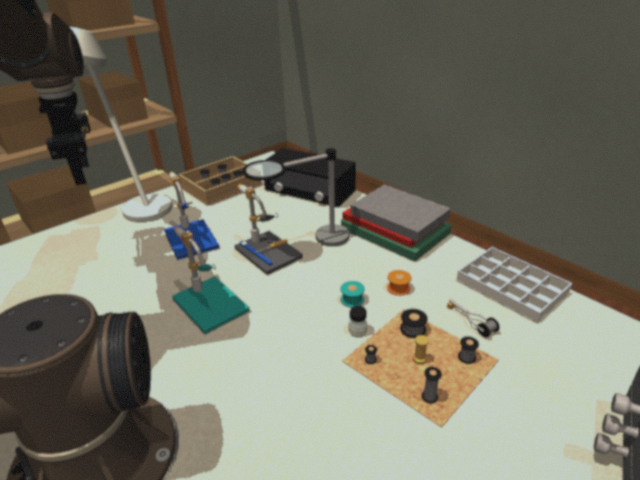

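View pics/top1.png

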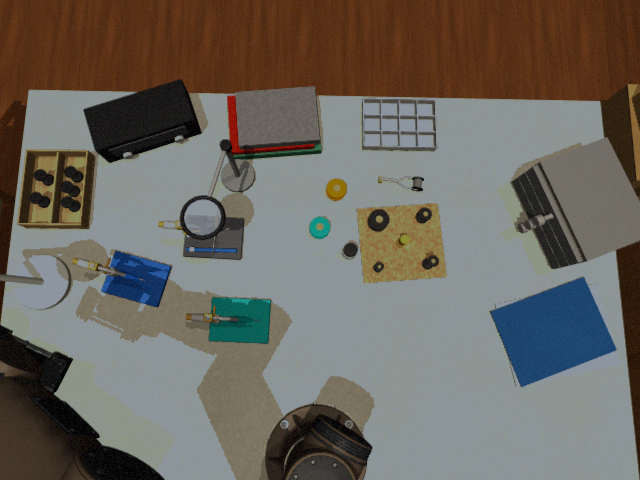

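The side view has three vise shapes: turquoise at (210,300), blue at (190,235) and black at (268,250). The black one fits; in the top view its jaw tip is near (223,228).

There are three wide-spool shapes: turquoise at (352,292), orange at (399,280) and black/grey on the mat at (414,320). The black one on the mat fits; in the top view it is at (378,218). I'll confirm both in one crop.

```bash
python3 - <<'E'
import cv2,numpy as np
s=cv2.imread("pics/side1.png");t=cv2.imread("pics/top1.png")
r=lambda i,x,y:cv2.resize(i[y:y+95,x:x+130],(390,285),interpolation=3)
cv2.imwrite("pics/crop1.png",np.vstack([np.hstack([r(s,340,270),r(s,205,150)]),np.hstack([r(t,325,195),r(t,150,165)])]))
E
```

```text
(no output)
```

View pics/crop1.png

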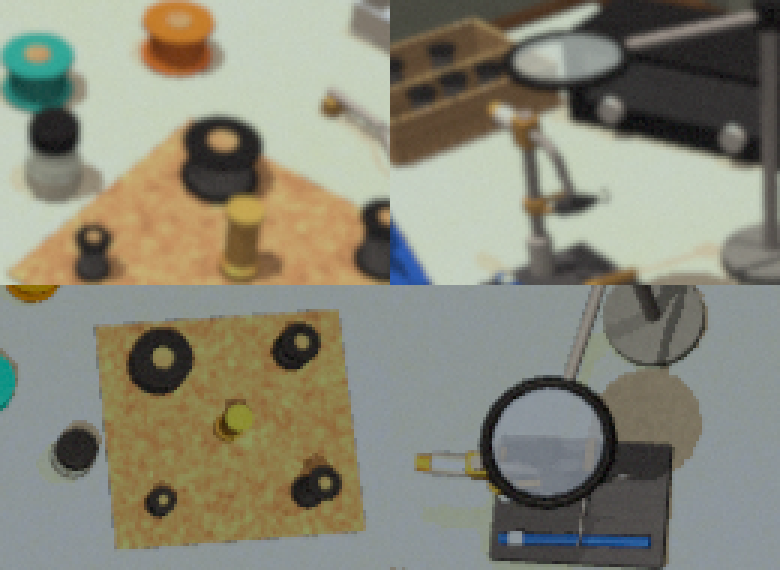

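Request:
apply_moves:
  increments:
    - [[0,-4,0],[0,10,0],0]
    - [[0,-4,0],[0,10,0],0]
    - [[0,-4,0],[0,10,0],0]
    - [[0,-2,0],[0,10,0],0]
    - [[0,0,0],[0,10,0],0]

```text
t: 1.92
eef_pos: [247.2, 573.8, 319.2]
tcp_rot: [-1.571, -0.001, -1.306]
ft_force: [-0.5, -0.3, -0.9]
opening: 0.532
```

The crop confirms it: the wide black spool is at the mat's back-left corner, upper left in the top crop, and is clearly wider than the other three. The black-plated vise is the one under the magnifier.

Request:
apply_moves:
  increments:
    - [[0,0,0],[0,7.6,0],0]
    - [[0,0,0],[0,7.6,0],0]
    - [[4.9,0,3.5],[0,0,0],0]
    - [[4.9,0,3.5],[0,0,0],0]
    - [[4.9,0,3.5],[0,0,0],0]

```text
t: 2.55
eef_pos: [350.8, 424.4, 318.8]
tcp_rot: [-1.571, -0.0, -1.578]
ft_force: [0.3, -0.7, 0.0]
opening: 0.023
```

Request:
apply_moves:
  increments:
    - [[4.9,0,3.5],[0,0,0],0]
    - [[4.9,0,3.5],[0,0,0],0]
    - [[4.9,0,3.5],[0,0,0],0]
    - [[4.9,0,3.5],[0,0,0],0]
    - [[4.9,0,3.5],[0,0,0],0]

```text
t: 3.18
eef_pos: [528.3, 169.4, 319.8]
tcp_rot: [-1.569, 0.001, -1.577]
ft_force: [1.6, -0.0, 0.6]
opening: 0.003
```

Request:
apply_moves:
  increments:
    - [[0.2,2.5,1.0],[0,0,0],0]
    - [[0,3,0],[0,0,0],0]
    - [[0,3,0],[0,0,0],0]
    - [[0,2,0],[0,0,0],0]
    - [[0,0,0],[0,0,0],0]

```text
t: 3.8
eef_pos: [541.5, 162.4, 211.9]
tcp_rot: [-1.568, 0.001, -1.584]
ft_force: [-0.2, -0.0, 0.3]
opening: 0.006
```

```bash
python3 - <<'E'
from h import *
np.set_printoptions(precision=1,suppress=True)
H=np.array([706,216.]);J=np.array([537,231.])
print(readout.state()["eef_pos"])
for n in("side","top"):
    c=read_camera(n); save(c,n+"2.png")
    for th in("lens_center","magnifier_hinge"):
        for d in nets.mark_of(c,th)[:1]: print(n,th,d["confidence"],w(c,d["point"]))
for a in (-6,3,12,21,30,39): print(a,H+170*np.array([-np.cos(np.radians(a)),np.sin(np.radians(a))]))
E
python3 -c "
import cv2,numpy as np
s=cv2.imread('pics/side2.png');t=cv2.imread('pics/top2.png')
r=lambda i,x,y:cv2.resize(i[y:y+160,x:x+160],(400,400))
cv2.imwrite('pics/crop2.png',np.hstack([r(s,190,70),r(t,150,140)]))"
```

```text
[541.5 162.4 211.9]
side lens_center 0.81 [547.7 260.4 234. ]
side magnifier_hinge 0.85 [705.3 215.4 235.9]
top magnifier_hinge 0.71 [ 479.4 -286.4   63.5]
-6 [536.9 198.2]
3 [536.2 224.9]
12 [539.7 251.3]
21 [547.3 276.9]
30 [558.8 301. ]
39 [573.9 323. ]
```

View pics/crop2.png

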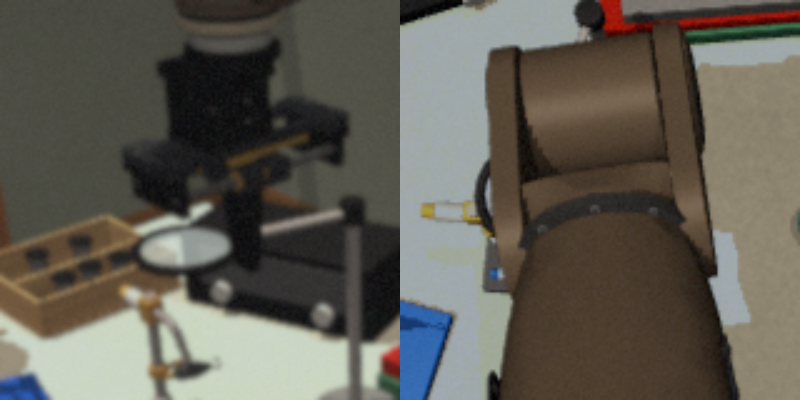

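The fingers sit to the right of the lens (crop, left panel: finger (245,230), rim edge (230,245)), clear of it and at lens height. Now I'll push left along the arc.

Request:
apply_moves:
  increments:
    - [[-1.2,0,0],[0,0,0],0]
    - [[-1.2,0,-0.2],[0,0,0],0]
    - [[-1.2,0,-0.2],[0,0,0],0]
    - [[-1.3,0,0],[0,0,0],0]
    - [[-1.3,0,0],[0,0,0],0]

```text
t: 4.72
eef_pos: [539.0, 229.3, 215.0]
tcp_rot: [-1.563, 0.002, -1.584]
ft_force: [-0.9, 0.5, 0.6]
opening: 0.007
```

Request:
apply_moves:
  increments:
    - [[-1.3,0,0.2],[0,0,0],0]
    - [[-1.3,0,0.2],[0,0,0],0]
    - [[-1.3,0,0.3],[0,0,0],0]
    - [[-1.3,0,0.4],[0,0,0],0]
    - [[-1.3,0,0.5],[0,0,0],0]

```text
t: 5.35
eef_pos: [556.9, 299.1, 215.1]
tcp_rot: [-1.563, 0.002, -1.584]
ft_force: [-0.3, -0.5, 0.4]
opening: 0.004
```

Request:
apply_moves:
  increments:
    - [[-0.8,0,0.5],[0,0,0],0]
    - [[-0.7,0,0.5],[0,0,0],0]
    - [[-0.4,0,0.3],[0,0,0],0]
    - [[0,0,0],[0,0,0],0]
    - [[0,0,0],[0,0,0],0]

```text
t: 5.98
eef_pos: [571.4, 319.4, 214.8]
tcp_rot: [-1.563, 0.001, -1.584]
ft_force: [0.4, 0.3, -0.1]
opening: 0.008
```

```bash
cat > m.py <<'E'
from h import *
import sys
np.set_printoptions(precision=1,suppress=True)
J=np.array([537,231.]);P=[]
for n in("side","top"):
    c=read_camera(n); save(c,n+sys.argv[1]+".png")
    for th in("lens_center","magnifier_hinge","jaw_tip","spool_wide_top"):
        for d in nets.mark_of(c,th)[:3]:
            p=w(c,d["point"]); print(n,th,round(d["confidence"],2),p,px(c,p),"rim clear %.0f"%(np.hypot(*(p[:2]-J))-50) if th[0]=="l" else "")
E
python3 m.py 3
```

```text
side lens_center 0.8 [544.  258.1 235. ] [263.9 169.5] rim clear -22
side lens_center 0.25 [ 701.2 -212.5   -4.2] [467.2 319. ] rim clear 423
side magnifier_hinge 0.64 [705.2 215.2 233.8] [329.4 155.1] 
side magnifier_hinge 0.33 [ 473.2 -292.3   64.4] [433.3 375.1] 
side jaw_tip 0.65 [422.8 420.2 128.4] [188.4 204.3] 
side jaw_tip 0.6 [536.6 223.8   0.2] [278.3 261.9] 
side jaw_tip 0.58 [532.6 228.  131.6] [271.6 215.8] 
side spool_wide_top 0.94 [565.9  -4.5  34.5] [351.9 287.6] 
side spool_wide_top 0.91 [ 588.  -158.7   32.8] [413.8 318.3] 
side spool_wide_top 0.61 [675.2 -45.4  36.3] [399.5 274.2] 
top lens_center 0.78 [547.  259.5 233.4] [203.5 215.9] rim clear -20
top magnifier_hinge 0.89 [706.5 216.5 236.1] [225.9 146.5] 
top jaw_tip 0.94 [540.1 233.6 131.9] [222.2 228.1] 
top jaw_tip 0.83 [326.3 152.5 131.4] [253.7 319.5] 
top spool_wide_top 0.93 [671.6 -44.4  31.6] [336.  187.7] 
top spool_wide_top 0.88 [565.6  -4.5  32.8] [320.7 226.9] 
top spool_wide_top 0.64 [ 588.6 -154.2   37. ] [378.4 218.6]
```

The nets still report the lens where it started, although the finger has passed through that spot. I'll look at the picture.

```bash
python3 -c "
import cv2,numpy as np
s=cv2.imread('pics/side3.png');t=cv2.imread('pics/top3.png')
r=lambda i,x,y:cv2.resize(i[y:y+160,x:x+160],(400,400))
cv2.imwrite('pics/crop3.png',np.hstack([r(s,190,70),r(t,130,110)]))
from h import *
print(readout.state()['eef_pos'],readout.state()['joints'])"
```

```text
[571.49987189 319.63595518 214.7870646 ] [ 0.41001179  0.49765048  1.43547423 -0.00195562  1.20079653  0.4233935 ]
```

View pics/crop3.png

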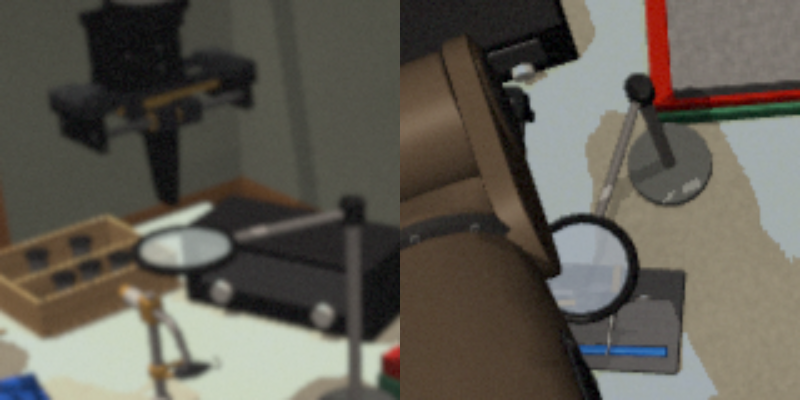

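```bash
python3 - <<'E'
from h import *
c=read_camera("side"); c2=read_camera("top")
for p in [(541.5,162.4,211.9),(571.5,319.5,214.8),(571.5,319.5,250),(547,260,235),(547,260,240),(537,231,130),(247,574,175)]: print(p,px(c,p),px(c2,p))
print(env.__dict__ if hasattr(env,'__dict__') else '', [a for a in dir(env) if a[0]!='_'])
from scipy.optimize import least_squares
E
```

```text
(541.5, 162.4, 211.9) [290.12198148 193.08954071] [248.91088044 220.94327026]
(571.5, 319.5, 214.8) [258.78188703 166.04247338] [178.54193047 206.64562702]
(571.5, 319.5, 250) [257.33209588 152.25080291] [174.77554804 202.85041494]
(547, 260, 235) [264.45746173 168.87796129] [203.16553138 215.7539929 ]
(547, 260, 240) [264.25710657 166.84681793] [202.74082872 215.25773399]
(537, 231, 130) [272.42099011 215.21805598] [223.34940027 229.52623249]
(247, 574, 175) [ 87.31249795 189.83190947] [ 56.44376575 354.7091033 ]
{} ['IKError', 'grip_point_offset', 'job_done']
```

The fingertip shows at about (257,152) in the side image, but the reported TCP projects to (259,166). The visible tip is therefore about 36 mm above the reported TCP. I'll check whether that was already so at the start with the fingers open.

```bash
python3 - <<'E'
from h import *
a=cv2.imread("pics/side1.png");b=cv2.imread("pics/side3.png");d=cv2.imread("pics/side2.png")
c=read_camera("side")
S=5
def cr(im,x,y,pts):
    o=cv2.resize(im[y:y+100,x:x+52],None,fx=S,fy=S,interpolation=3)
    for p,col in pts:
        q=(px(c,p)-[x,y]+.5)*S; cv2.circle(o,tuple(int(v) for v in q),4,col,1)
    return o
z=np.array([np.sin(.4057),np.cos(.4057),0]);p0=np.array([247.2,573.9,175]);u=np.array([0,0,36.])
R,G=(0,0,255),(0,255,0)
A=cr(a,55,100,[(p0+s*z*47,R) for s in(-1,0,1)]+[(p0+s*z*47+u,G) for s in(-1,0,1)])
q=np.array([571.5,319.5,214.8]);B=cr(b,232,95,[(q,R),(q+u,G)])
q=np.array([541.5,162.4,211.9]);D=cr(d,264,110,[(q,R),(q+u,G)])
cv2.imwrite("pics/crop4.png",np.hstack([A,D,B]))
E
```

```text
(no output)
```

View pics/crop4.png

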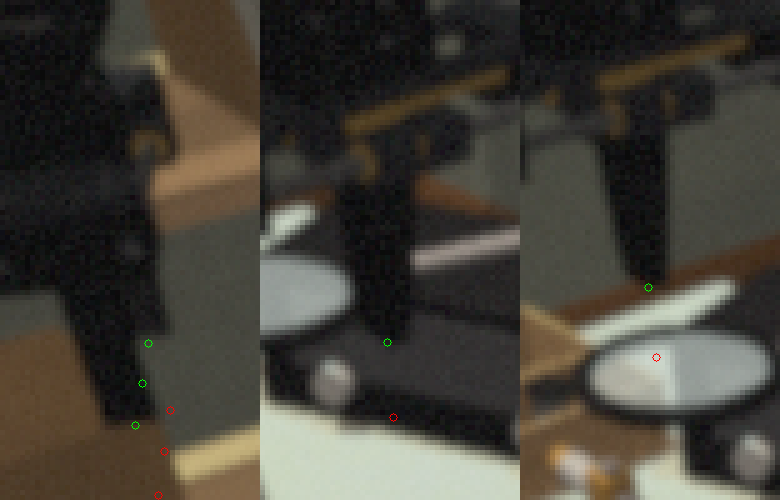

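```bash
python3 - <<'E'
from h import *
a=cv2.imread("pics/top1.png"); c=read_camera("top"); S=6
o=cv2.resize(a[310:400,0:120],None,fx=S,fy=S,interpolation=3)
o=cv2.convertScaleAbs(o,alpha=2.2,beta=15)
z=np.array([np.sin(.4057),np.cos(.4057),0]);p0=np.array([247.2,573.9,175])
for du,col in((0,(0,0,255)),(36,(0,255,0))):
  for s in(-1,0,1):
    q=(px(c,p0+s*z*47+[0,0,du])-[0,310]+.5)*S; cv2.circle(o,tuple(int(v) for v in q),4,col,2); print(du,s,q)
cv2.imwrite("pics/crop5.png",o)
E
```

```text
0 -1 [457.76875349 324.06691662]
0 0 [341.99819228 270.68885017]
0 1 [226.71657762 217.53622119]
36 -1 [413.97060279 330.61974889]
36 0 [294.54817539 275.49949194]
36 1 [175.64640899 220.61954972]
```

View pics/crop5.png

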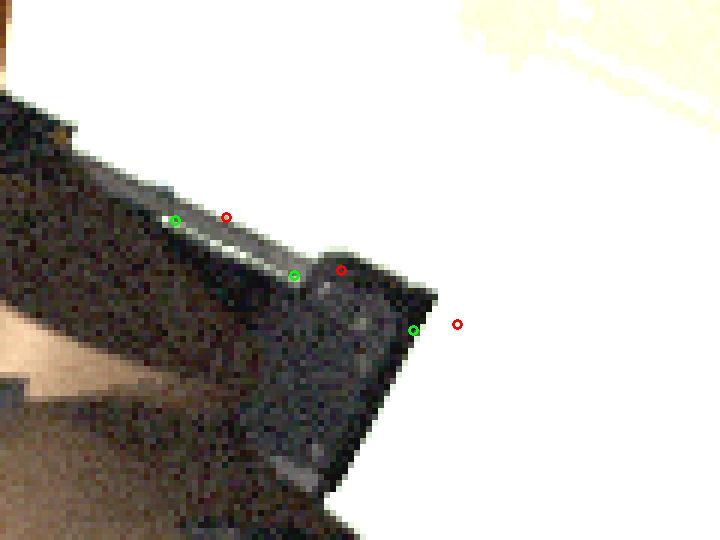

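```bash
python3 - <<'E'
from h import *
c=read_camera("top");y=.4057
z=np.array([np.sin(y),np.cos(y),0]);x=np.array([np.cos(y),-np.sin(y),0]);p0=np.array([247.2,573.9,175])
for zz in(253,289,310,330): print(zz,*[((px(c,p0*[1,1,0]-90*z+s*37.5*x+[0,0,zz])-[0,310]+.5)*6).round() for s in(1,-1)])
# joint-FK consistency: fit nothing, just triangulate the near fingertip from the side ray at several z
s=read_camera("side")
for v in((81.2,184.4),):
  for zz in(175,190,200,211): print(zz,ray(s,*v,zz),"expected xy",(p0-47*z)[:2])
for zz in(215,235,251): print(zz,ray(s,257.2,151.5,zz))
E
```

```text
253 [527. 286.] [419. 498.]
289 [482. 292.] [370. 511.]
310 [455. 296.] [340. 519.]
330 [428. 299.] [310. 528.]
175 [246.99453836 614.42851609 175.        ] expected xy [228.65088433 530.71516113]
190 [239.12136552 580.18109181 190.        ] expected xy [228.65088433 530.71516113]
200 [233.87258363 557.34947562 200.        ] expected xy [228.65088433 530.71516113]
211 [228.09892355 532.23469782 211.        ] expected xy [228.65088433 530.71516113]
215 [620.1206677  394.20038495 215.        ]
235 [593.70785727 353.74240802 235.        ]
251 [572.57760892 321.37602647 251.        ]
```

The side ray through the visible tip meets the reported xy at z + 36 mm in both poses. So the tips really end about 36 mm above the reported TCP, and the finger passed over the lens without touching it. From here I use true tip z = reported z + 36. I'll go back over the lens and push again, lower.

Request:
apply_moves:
  increments:
    - [[0,-4,0],[0,0,0],0]
    - [[5,-1,-1],[0,0,0],0]
    - [[5,0,-1],[0,0,0],0]
    - [[5,0,-1],[0,0,0],0]
    - [[0,0,0],[0,0,0],0]

```text
t: 7.4
eef_pos: [538.3, 166.4, 265.5]
tcp_rot: [-1.563, 0.001, -1.582]
ft_force: [0.2, 0.3, 0.8]
opening: 0.003
```

Request:
apply_moves:
  increments:
    - [[0.3,2.5,0],[0,0,0],0]
    - [[0,2.5,0],[0,0,0],0]
    - [[0,2,0],[0,0,0],0]
    - [[0,1,0],[0,0,0],0]
    - [[0,0,0],[0,0,0],0]

```text
t: 8.02
eef_pos: [540.5, 166.0, 184.2]
tcp_rot: [-1.56, 0.002, -1.582]
ft_force: [-0.8, 0.6, 0.4]
opening: 0.002
```

Request:
apply_moves:
  increments:
    - [[-1.2,0,0],[0,0,0],0]
    - [[-1.2,0,0],[0,0,0],0]
    - [[-1.2,0,0],[0,0,0],0]
    - [[-1.2,0,0],[0,0,0],0]
    - [[-1.0,0,0],[0,0,0],0]

```text
t: 8.65
eef_pos: [542.1, 228.7, 186.6]
tcp_rot: [-1.556, 0.003, -1.581]
ft_force: [0.5, -0.8, -0.3]
opening: 0.006
```

```bash
python3 m.py 4 | grep -E "lens|hinge"
```

```text
side lens_center 0.76 [555.7 289.9 235.2] [259.9 163.8] rim clear 12
side magnifier_hinge 0.85 [707.4 217.5 232.7] [329.5 155. ] 
top lens_center 0.73 [705.  213.1 237.3] [227.4 147. ] rim clear 119
top magnifier_hinge 0.44 [707.7 216.4 237.1] [226.  145.8]
```

The lens now moves with the finger, so I'll continue along the arc.

Request:
apply_moves:
  increments:
    - [[-1.3,0.2,0.0],[0,0,0],0]
    - [[-1.3,0.1,0.1],[0,0,0],0]
    - [[-1.3,0.1,0.2],[0,0,0],0]
    - [[-1.3,0.1,0.4],[0,0,0],0]
    - [[-1.2,0.1,0.5],[0,0,0],0]

```text
t: 9.78
eef_pos: [555.7, 295.4, 180.6]
tcp_rot: [-1.557, 0.003, -1.583]
ft_force: [0.2, -1.2, 0.6]
opening: 0.005
```

Request:
apply_moves:
  increments:
    - [[-0.8,0,0.5],[0,0,0],0]
    - [[-0.8,0,0.5],[0,0,0],0]
    - [[-0.4,0,0.3],[0,0,0],0]
    - [[0,0,0],[0,0,0],0]
    - [[0,0,0],[0,0,0],0]

```text
t: 10.4
eef_pos: [570.1, 317.2, 180.2]
tcp_rot: [-1.557, 0.003, -1.582]
ft_force: [0.6, 0.4, 0.8]
opening: 0.005
```

```bash
python3 m.py 5 | grep -E "lens|hinge|jaw"
```

```text
side magnifier_hinge 0.79 [705.2 215.4 233.1] [329.4 155.4] 
side jaw_tip 0.98 [537.  227.8 134. ] [273.1 214.2] 
side jaw_tip 0.88 [325.1 156.7 132.4] [209.8 264.7] 
side jaw_tip 0.7 [419.2 416.9 127.7] [187.8 205.5] 
top magnifier_hinge 0.61 [704.7 216.  236.9] [226.1 147.1] 
top magnifier_hinge 0.2 [ 606.4 -274.3    1. ] [421.  215.5] 
top jaw_tip 0.77 [326.3 155.5 128.2] [252.6 319.5] 
top jaw_tip 0.72 [539.3 228.  131.5] [224.6 228.5]
```

Request:
apply_moves:
  increments:
    - [[-0.7,0,0.6],[0,0,0],0]
    - [[0,0,0],[0,0,0],0]
    - [[1,0,-0.8],[0,0,0],0]
    - [[2,0,-1.0],[0,0,0],0]
    - [[2,-2,0],[0,0,0],0]

```text
t: 11.52
eef_pos: [555.5, 273.3, 199.0]
tcp_rot: [-1.56, 0.001, -1.58]
ft_force: [0.1, -0.1, 0.9]
opening: 0.003
```

Request:
apply_moves:
  increments:
    - [[5,-3,0],[0,0,0],0]
    - [[6,-2,0],[0,0,0],0]
    - [[6,0,0.4],[0,0,0],0]
    - [[6,0,0.4],[0,0,0],0]
    - [[6,0,0.4],[0,0,0],0]

```text
t: 12.15
eef_pos: [564.8, -24.8, 259.5]
tcp_rot: [-1.548, 0.001, -1.577]
ft_force: [0.4, 0.9, -0.5]
opening: 0.003
```

```bash
python3 m.py 6 | grep -E "lens|hinge|jaw|wide"
```

```text
side lens_center 0.97 [628.5 364.8 233.3] [266.1 147. ] rim clear 112
side magnifier_hinge 0.62 [709.5 217.  234.9] [330.2 154. ] 
side magnifier_hinge 0.57 [ 602.4 -276.4    4.7] [465.8 356.1] 
side jaw_tip 0.96 [536.6 232.  135.9] [271.8 212.9] 
side jaw_tip 0.83 [322.9 157.1 131.6] [208.7 265.4] 
side jaw_tip 0.6 [418.1 421.6 127.1] [186.5 205.2] 
side spool_wide_top 0.93 [568.7  -5.7  33.7] [353.2 287.6] 
side spool_wide_top 0.82 [674.  -47.2  38. ] [399.9 274.2] 
side spool_wide_top 0.58 [ 588.2 -158.3   33.8] [413.8 317.7] 
top lens_center 0.84 [628.4 366.2 235.1] [156.6 179.2] rim clear 113
top magnifier_hinge 0.74 [706.6 212.7 238.6] [227.5 146.1] 
top jaw_tip 0.95 [419.5 421.4 130.2] [139.2 278.1] 
top jaw_tip 0.89 [322.2 154.  131.2] [253.  321.3] 
top jaw_tip 0.8 [538.9 229.  130.3] [224.2 228.8] 
top spool_wide_top 0.58 [ 585.8 -154.7   37.3] [378.6 219.6]
```

The rim is 112 mm clear of the jaw tip. Next is the wide spool: top at (588,-156,37), true tip height about 67, so a reported z of about 31.

Request:
apply_moves:
  increments:
    - [[4.4,0,0.8],[-1.3,0,0],0]
    - [[4.4,0,0.8],[0,0,0],0]
    - [[4.0,0,0.6],[0,0,0],0]
    - [[0,2,0],[0,0,0],0]
    - [[0,4,0],[0,0,0],0]

```text
t: 13.28
eef_pos: [589.5, -148.7, 198.9]
tcp_rot: [-1.569, 0.0, -1.567]
ft_force: [0.4, 0.3, -0.0]
opening: 0.005
```

Request:
apply_moves:
  increments:
    - [[0.8,3,0],[0,0,0],0]
    - [[0,4,0],[0,0,0],0]
    - [[0,4,0],[0,0,0],0]
    - [[0,2,0],[0,0,0],0]
    - [[0,0,0],[0,0,0],0]

```text
t: 13.9
eef_pos: [589.5, -152.4, 62.4]
tcp_rot: [-1.573, 0.002, -1.56]
ft_force: [0.1, -0.5, -0.6]
opening: 0.004
```

```bash
cat > v.py <<'E'
from h import *
import sys
k,gx,gy,gz=sys.argv[1],*map(float,sys.argv[2:5])
e=readout.state()["eef_pos"]; print(e.round(1))
c=read_camera("side"); o=cv2.cvtColor(c["img"],cv2.COLOR_RGB2BGR)
g=px(c,(gx,gy,gz)); x,y=(g-[50,75]).astype(int); S=6
o=cv2.resize(o[y:y+100,x:x+110],None,fx=S,fy=S,interpolation=3)
for p,col in((e,(0,0,255)),(e+[0,0,36],(0,255,0)),((gx,gy,gz),(255,0,0)),((gx,gy,gz+20),(255,255,0)),((gx,gy,gz+40),(255,255,0))):
    q=(px(c,p)-[x,y]+.5)*S; cv2.circle(o,tuple(int(v) for v in q),4,col,2)
cv2.imwrite(f"pics/v{k}.png",o)
E
python3 v.py 1 588 -156.5 37
```

```text
[ 589.5 -152.4   62.4]
```

View pics/v1.png

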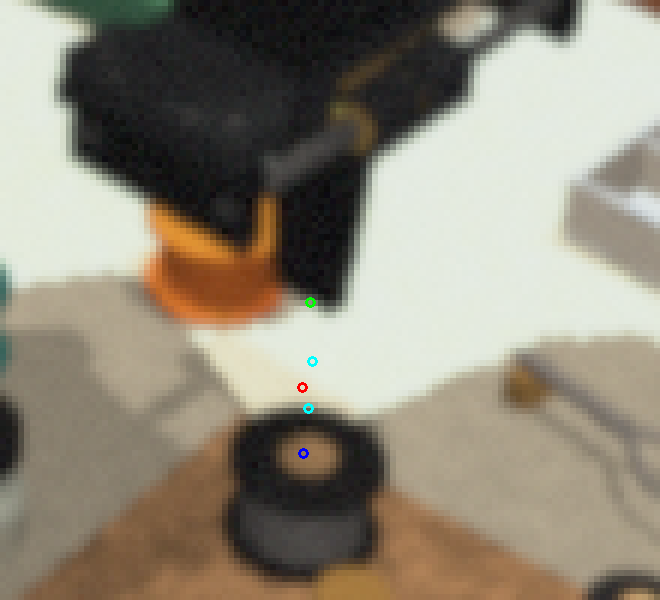

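The tip's bottom edge at crop (313,298) matches the +36 mm marker. The spool's top centre, near (307,455), matches the measured point. I'll lower to 30 mm above it.

Request:
apply_moves:
  increments:
    - [[0.4,1,0],[0,0,0],0]
    - [[0,1,0],[0,0,0],0]
    - [[0,0.7,0],[0,0,0],0]
    - [[0,0,0],[0,0,0],0]
    - [[0,0,0],[0,0,0],0]

```text
t: 14.58
eef_pos: [591.5, -156.9, 37.1]
tcp_rot: [-1.568, -0.0, -1.56]
ft_force: [-0.2, 0.2, 0.2]
opening: 0.007
```

```bash
python3 v.py 2 588 -156.5 37
```

```text
[ 591.5 -156.9   37.1]
```

View pics/v2.png

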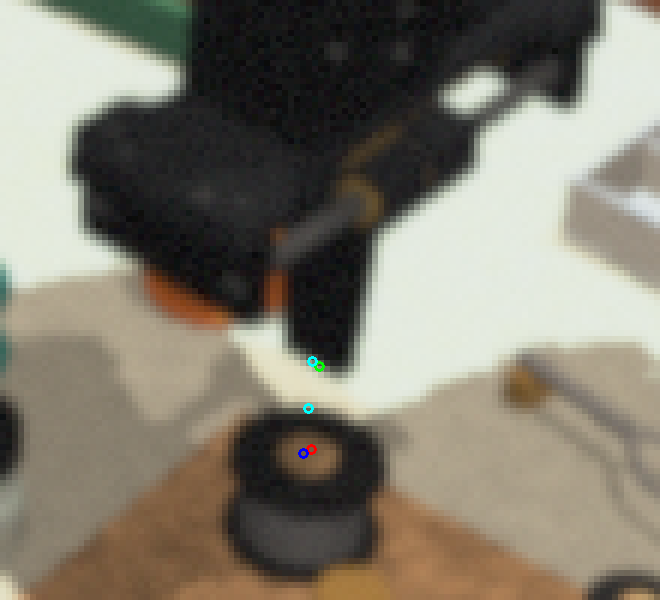

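Request:
apply_moves:
  increments:
    - [[0,0.8,-0.3],[0,0,0],0]
    - [[0,0,0],[0,0,0],0]
    - [[0,0,0],[0,0,0],0]
    - [[0,0,0],[0,0,0],0]
    - [[0,0,0],[0,0,0],0]

```text
t: 15.25
eef_pos: [588.4, -156.9, 29.0]
tcp_rot: [-1.567, -0.0, -1.56]
ft_force: [-0.3, -0.4, 0.2]
opening: 0.005
```

Request:
apply_moves:
  increments:
    - [[0,0,0],[0,0,0],0]
    - [[0,0,0],[0,0,0],0]
    - [[0,0,0],[0,0,0],0]
    - [[0,0,0],[0,0,0],0]
    - [[0,0,0],[0,0,0],0]

```text
t: 15.88
eef_pos: [588.5, -157.0, 29.2]
tcp_rot: [-1.567, -0.001, -1.56]
ft_force: [0.1, 0.2, -0.7]
opening: 0.008
```

Request:
apply_moves:
  increments:
    - [[0,0,0],[0,0,0],0]
    - [[0,0,0],[0,0,0],0]
    - [[0,0,0],[0,0,0],0]
    - [[0,0,0],[0,0,0],0]
    - [[0,0,0],[0,0,0],0]

```text
t: 16.5
eef_pos: [588.5, -157.0, 29.2]
tcp_rot: [-1.567, -0.0, -1.56]
ft_force: [0.3, 1.0, 0.2]
opening: 0.004
```

Request:
apply_moves:
  increments:
    - [[0,0,0],[0,0,0],0]
    - [[0,0,0],[0,0,0],0]
    - [[0,0,0],[0,0,0],0]
    - [[0,0,0],[0,0,0],0]
    - [[0,0,0],[0,0,0],0]

```text
t: 17.12
eef_pos: [588.5, -157.0, 29.1]
tcp_rot: [-1.567, -0.0, -1.56]
ft_force: [0.2, 0.1, -0.3]
opening: 0.005
```

Request:
apply_moves:
  increments:
    - [[0,0,0],[0,0,0],0]
    - [[0,0,0],[0,0,0],0]
    - [[0,0,0],[0,0,0],0]
    - [[0,0,0],[0,0,0],0]
    - [[0,0,0],[0,0,0],0]

```text
t: 17.75
eef_pos: [588.5, -157.0, 29.1]
tcp_rot: [-1.567, -0.0, -1.56]
ft_force: [-0.4, -0.2, -0.3]
opening: 0.004
```

I held for over 2.5 s at about 28 mm above the spool. Now up and over to the jaw tip.

Request:
apply_moves:
  increments:
    - [[0,-4,0],[0,0,0],0]
    - [[0,-5,0],[0,0,0],0]
    - [[0,-5,0],[0,0,0],0]
    - [[0,-4,0],[0,0,0],0]
    - [[-4,0,-0.5],[0,0,0],0]

```text
t: 18.38
eef_pos: [582.3, -118.0, 214.2]
tcp_rot: [-1.568, 0.0, -1.562]
ft_force: [1.2, 0.6, 0.3]
opening: 0.003
```

Request:
apply_moves:
  increments:
    - [[-6,0,-0.8],[0,0,0],0]
    - [[-6,0,-0.8],[0,0,0],0]
    - [[-6,0,-0.8],[0,0,0],0]
    - [[-6,0,-0.8],[0,0,0],0]
    - [[-6,0,-0.8],[0,0,0],0]

```text
t: 19.0
eef_pos: [538.6, 188.6, 215.3]
tcp_rot: [-1.565, -0.0, -1.567]
ft_force: [2.1, -0.0, -0.3]
opening: 0.003
```

Request:
apply_moves:
  increments:
    - [[-2.2,0,0],[0,0,0],0]
    - [[-1.5,0,0],[0,0,0],0]
    - [[0,2.5,0],[0,0,0],0]
    - [[0,3,0],[0,0,0],0]
    - [[0,1,0],[0,0,0],0]

```text
t: 19.62
eef_pos: [538.3, 230.3, 149.8]
tcp_rot: [-1.563, 0.001, -1.563]
ft_force: [-0.3, 0.0, 0.2]
opening: 0.006
```

Request:
apply_moves:
  increments:
    - [[0,0,0],[0,0,0],0]
    - [[0,0,0],[0,0,0],0]
    - [[0,0,0],[0,0,0],0]
    - [[0,0,0],[0,0,0],0]
    - [[0,0,0],[0,0,0],0]

```text
t: 20.25
eef_pos: [539.7, 229.8, 152.4]
tcp_rot: [-1.56, 0.002, -1.564]
ft_force: [0.2, -0.1, 0.8]
opening: 0.007
```

```bash
python3 v.py 3 538 230 130; python3 m.py 7 | grep -E "lens|jaw"
```

```text
[539.7 229.8 152.4]
side jaw_tip 0.95 [325.8 154.2 132.7] [210.7 265. ] 
side jaw_tip 0.94 [419.7 420.6 131.3] [187.  203.6] 
side jaw_tip 0.82 [538.  229.5 133.8] [273.  213.9] 
top lens_center 0.71 [626.  363.7 235.6] [157.6 180.2] rim clear 110
top jaw_tip 0.68 [421.9 421.1 130.6] [139.4 277. ] 
top jaw_tip 0.64 [326.7 152.8 127.8] [253.7 319.4]
```

View pics/v3.png

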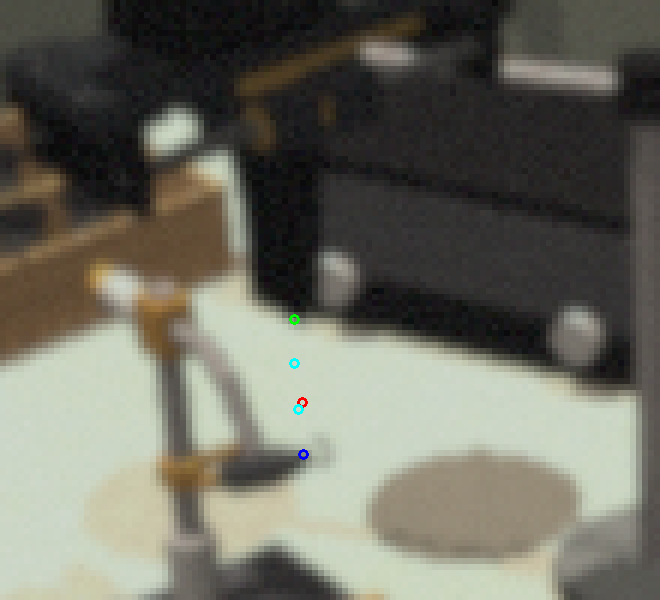

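The jaw tip is under the blue marker at crop (303,455), and the finger end is at (290,310), about 58 mm above it. I'll lower by about 2.7 cm.

Request:
apply_moves:
  increments:
    - [[0,1,-0.1],[0,0,0],0]
    - [[0,1,0],[0,0,0],0]
    - [[0,0.6,0],[0,0,0],0]
    - [[0,0,0],[0,0,0],0]
    - [[0,0,0],[0,0,0],0]

```text
t: 21.42
eef_pos: [538.5, 229.7, 123.4]
tcp_rot: [-1.561, 0.001, -1.564]
ft_force: [-0.4, 0.0, -0.3]
opening: 0.005
```

Request:
apply_moves:
  increments:
    - [[0,0,0],[0,0,0],0]
    - [[0,0,0],[0,0,0],0]
    - [[0,0,0],[0,0,0],0]
    - [[0,0,0],[0,0,0],0]
    - [[0,0,0],[0,0,0],0]

```text
t: 22.05
eef_pos: [538.8, 229.8, 124.1]
tcp_rot: [-1.56, 0.001, -1.564]
ft_force: [-0.4, 0.6, -0.3]
opening: 0.003
```

```bash
python3 v.py 4 538 230 130; python3 m.py 8 | grep -E "lens|jaw|wide"
```

```text
[538.8 229.8 124.1]
side lens_center 0.66 [537.1 230.2 132.6] [272.6 214.4] rim clear -49
side jaw_tip 0.89 [323.1 155.9 131.8] [209.2 265.6] 
side jaw_tip 0.84 [420.9 421.5 130.8] [187.3 203.5] 
side jaw_tip 0.6 [535.5 227.1 132. ] [272.9 215.3] 
side spool_wide_top 0.96 [674.  -48.6  37.2] [400.3 274.7] 
side spool_wide_top 0.82 [ 587.3 -161.1   37.7] [414.7 317.2] 
side spool_wide_top 0.66 [566.2  -6.9  34.2] [352.8 288.2] 
top lens_center 0.56 [627.9 365.6 233.3] [157.1 179.6] rim clear 112
top lens_center 0.17 [ 601.8 -273.3   39.1] [424. 214.] rim clear 458
top jaw_tip 0.92 [419.3 419.  132.3] [140.  278.1] 
top jaw_tip 0.68 [323.8 155.  130.8] [252.6 320.6] 
top spool_wide_top 0.87 [671.9 -43.9  33. ] [335.8 187.4] 
top spool_wide_top 0.7 [566.6  -5.1  34.6] [320.9 226.4] 
top spool_wide_top 0.55 [ 587.4 -157.7   39.2] [379.9 218.9]
```

View pics/v4.png

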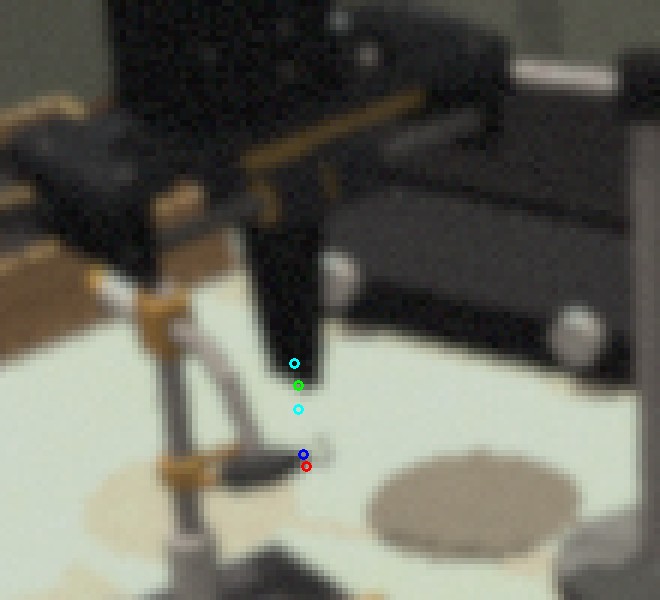

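The finger end at (297,383) is about 30 mm above the jaw tip at (303,455) and clear of the hook at (322,448). Handing in.

```bash
python3 -c "
from h import *
env.job_done(); s=readout.state(); print(s['t'],s['eef_pos'],s['ft_force'])"
```

```text
the job is handed in; nothing more can be done
the job is handed in; nothing more can be done
```

The job is done and handed in at about 22 s of the 64 s allowed. No verdict is reported.

- **Magnifier:** I swung it to the left. The rim is 110–113 mm clear of the jaw tip, measured horizontally. The top camera still gave 112 mm just before hand-in.
- **Widest spool:** I pointed from about 28 mm above it for more than 2.5 s. In the last check it had not moved.
- **Jaw tip:** the arm finished pointing from about 30 mm above it, clear of the hook, with the measured force staying at noise level.

**Disagreements and failures along the way:**
- **Fingertip height:** the fingertips show about 36 mm higher than the reported tool position. My first push passed over the lens without touching it. I worked out the offset from the images, used it for everything after that, and pushed again lower down.
- **Last lens reading:** the side camera's network placed the lens on the jaw tip in the final check. I took that as a false detection, because the top camera and an earlier side reading both put it in the new position.
- **Not measured again:** I did not re-measure the other loose objects after the moves. No contact showed in the force readings.

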